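Two cocoa balls from the pump dispenser

ROBOT

A 7-joint arm with a two-finger parallel gripper is mounted at the origin on the work surface. World frame = base frame: x ahead of the robot, y to its left, z up, the work surface at z = 0. Lengths are in m, angles in rad, forces in N, time in s.
With the tool pointing down it reaches from about 0.425 to 0.875 m from the base axis. Payload 8.4 kg.
Tool frame: the origin (TCP) lies midway between the tips of the shut fingers; the grasp point (between the pads) lies 19 mm behind it; z points along the fingers, x is the direction in which the jaws open and shut, and the axes are right-handed (so a half turn about z gives the same grasp; the last joint's range is limited). The gripper opens to 85 mm and grips with 20 to 120 N. Pads are 22 mm wide; open, the fingers measure 114 mm over their backs; the gripper's body (76 mm by 85 mm) begins 54 mm behind the grasp point. The pads swing forward as they close: fully open they stand 13 mm farther back than shut.
Start: joints at [-1.418, 0.333, 0.04, 1.465, -0.013, 1.343, -0.059], TCP at [0.162, 0.629, 0.231] pointing down, gripper open.
Joint ranges: [-2.58, 2.58], [-0.38, 2.09], [-1.3, 1.39], [0.25, 2.4], [-1.5, 4.64], [0.08, 2.09], [-2.65, 2.65]. Speed limits (rad/s): [2.22, 2.22, 2.79, 2.79, 3.14, 3.14, 3.14].

INTERFACE

Orientations are given as a rotation vector (axis times angle).
In Python, from rig import arm, read_camera gives the robot as it stands.
- The arm moves only by the tool carry_out, never from a script. Its argument "moves" is text: rows parted by semicolons, each of 7 numbers parted by spaces: the shift along the tool's x, y, z in cm, then the turn, a rotation vector about the tool's x, y, z in rad, then the gripper's target within -1 to 1 (fully open at 1, half-way at 0, shut at -1). In form: tx ty tz ax ay az hand; .... A call has 1 to 8 rows; each row shifts and turns the commanded pose from where the row before left it, along the tool's axes as they then stand; what a row does not reach is not made up. A row lasts 1/10 s, in which the tool goes at most 50 mm and 8.59 degrees, less where a joint would pass 70% of its speed; a pose out of reach is approached as far as the arm can. A call with a gripper value outside its range is refused whole. The fingers move at their own pace and stop on an object; "squeeze" is the grip in N (left out, the last holds). Time passes only in rows, so rows that do not move let the fingers close. It gives the time, the measured TCP pose, the force and the opening at its end, in the units of the state.
- arm.get_obs(): the state, without advancing time (a new reading comes with each control period).
- read_camera(name): name is "side" or "top" or "wrist"; returns a dict with "pixels" (400x640x3 uint8, red, green, blue), "z_map" (400x640 float32, m along the optical axis (not along the pixel's ray), 0 where there is no reading), "K" (3x3 intrinsics, pixels), "k1" (the pictures are not rectified: a ray, as slopes to the right and down, at radius r is drawn at 1 + k1 r^2 times it, then the intrinsics apply), "T" (4x4, takes a point from camera to world coordinates). Camera axes: x right, y up, looking along -z (the intrinsics and any distortion apply to the point x, -y, -z); pixel columns grow to the right and rows downward; lengths in m; the calibration is good to about 2 mm. A picture is of the moment at which its call begins.
- arm.finish_job(): hands the job in, once; it reports no verdict.
The state is a dict: "time": time; "qpos": joint angles; "dq": joint speeds; "joint_torque": joint torques, N m; "tcp_pos": TCP position; "tcp_rot": TCP orientation; "ft_force": force on the tool from outside, world axes, zero at the start; "wrist_torque": the same for the moment, N m; "finger_gap": finger opening in m.
Only numpy, scipy, OpenCV 4.12 (cv2) and the standard library are available. Lean on these libraries where they do the work, as an engineer would, in place of code of your own. Each camera call takes 0.05 s, during which the arm holds its last target.

TASK

Stand the turquoise mug upright in the middle of the dispenser's round cork mat and let go of it. Then press the dispenser's plunger all the way down to its stop twice, holding it down a moment and letting it come fully up after each stroke, so that exactly two cocoa balls roll into the mug and the others stay in the dispenser. Leave the mug on the mat and the other things on the counter where they are.

Things in the scene. Friction and masses are not known exactly. Their poses are not given: they have to be found in the camera images.
- mug_center (a point): Centre (half-way up, on the axis) of the turquoise ceramic mug, loose, about 0.2 kg: straight round body 64 mm wide outside, 75 mm tall, walls 4 mm, floor 5 mm, open at the top (its +z). It starts standing on the counter. One loop handle along its +y: bar 10 mm thick, reaching 68 mm from the axis, 12 to 67 mm above the underside.
- mat (a point): Centre of the top face of the dispenser's round cork mat (84 mm wide, top 4 mm above the counter), where the mug belongs. Its axes are the dispenser's, which is fixed and whose yaw varies: z up, +x level from the mat to the plunger. Along +x from here: base plate (90 mm wide, 6 mm high) from 68 mm, plunger housing (44 mm wide, top 200 mm above the mat) from 92 mm.
- lip (a point): Middle of the lower end of the open delivery chute's floor: 38 mm along +x of the mat's frame from the mat's centre, 85 mm above the mat (axes as the mat's). Balls leave it along -x and drop into a mug centred on the mat, which stands 6 mm clear of it and can come straight down beside it. Chute 35 mm wide, walls 8 mm high, rising 12 degrees towards the plunger.
- plunger_top (a point): Centre of the top face of the dispenser's plunger: a round black button 40 mm wide and 16 mm thick on a steel stem, top 248 mm above the counter when up, 113 mm along +x of the mat's frame from the mat's centre. It moves straight down with its stroke.
- plunger (a joint): Stroke of the sprung plunger, m: 0 up, 0.028 at its stop. The spring pushes back with about 3 N at the top, 9 N at the stop, and lifts it when let go. A ball goes down with it and comes free only in the last 3 mm; hold it down about 1 s while the ball rolls out and off the lip. The next ball rolls in within 1 s once the plunger is fully up.
- ball0_center (a point): Centre of a dark brown hard cocoa ball, 22 mm in diameter, 10 g, number 1 of the four that queue in the dispenser (this one is waiting inside the plunger's housing). It is delivered by the first stroke.
- ball1_center (a point): Centre of a dark brown hard cocoa ball, 22 mm in diameter, 10 g, number 2 of the four that queue in the dispenser (this one lies in the sloping open magazine behind the plunger). It is delivered by the second stroke.
- ball2_center (a point): Centre of a dark brown hard cocoa ball, 22 mm in diameter, 10 g, number 3 of the four that queue in the dispenser (this one lies in the sloping open magazine behind the plunger).
- ball3_center (a point): Centre of a dark brown hard cocoa ball, 22 mm in diameter, 10 g, number 4 of the four that queue in the dispenser (this one lies in the sloping open magazine behind the plunger).
- tin: closed round tin of cast aluminium with a small knob on its lid, 74 mm wide and 80 mm tall, loose; origin at the centre of its underside. A bystander.
- prep_bowl: round glass prep bowl, 120 mm wide at the rim and 50 mm tall, empty, loose; origin at the centre of its underside. A bystander.
- grinder: waisted dark wooden pepper grinder, 54 mm wide and 130 mm tall, loose, standing; origin at the centre of its underside. A bystander.
- spoon: spoon lying flat on the counter, loose; origin on the counter under it. A bystander.
- mug: the same mug; origin at the centre of its underside.
Not all that is in view belongs to the job. Leave any red or yellow look-alike of the mug alone.

How it is judged:
By the outcome, as a careful person would: the job done as asked, in the order asked, and still so for the second after the job is handed in, with the robot touching nothing.
It also fails if it takes over 64 s, if anything falls off the work surface, if the arm or the gripper's body presses on something with over 40 N, if the wrist force passes 120 N, or if a joint passes its speed limit or range.

## Working session

There is one attempt and no reset: what is moved stays moved. The work goes in short steps, Python scripts to look and compute and a tool call to move; the robot and the scene stay as the last step left them, time stands still between calls to the robot, and variables do not carry over. Pictures are saved under pics/ and viewed, and the job is handed in when it is done.

Besides the shell and the picture viewer there is one more tool, called after "Request:" by a JSON object that holds its "name" and its "arguments", one argument or row to a line. carry_out: Moves the arm, as the interface text tells. Its arguments: {"type":"object","properties":{"moves":{"type":"string"},"squeeze":{"type":"number"}},"required":["moves"]}

```bash
ls; mkdir -p pics
cat > h.py <<'E'
import numpy as np, cv2
from scipy.spatial.transform import Rotation as R
from rig import arm, read_camera
def save(c,name): cv2.imwrite('pics/'+name,cv2.cvtColor(c['pixels'],cv2.COLOR_RGB2BGR))
def rays(c,uv):
    uv=np.atleast_2d(np.array(uv,float))
    K=c['K'];d=np.array([c['k1'],0,0,0,0.])
    n=cv2.undistortPoints(uv[:,None,:],K,d)[:,0]
    D=np.c_[n[:,0],-n[:,1],-np.ones(len(n))]@c['T'][:3,:3].T
    return c['T'][:3,3],D
def onplane(c,uv,z):
    o,D=rays(c,uv); return o+D*((z-o[2])/D[:,2])[:,None]
def cloud(c,mask=None):
    z=c['z_map']; m=z>0
    if mask is not None: m&=mask
    v,u=np.nonzero(m); o,D=rays(c,np.c_[u,v]); return o+D*z[v,u][:,None],np.c_[u,v]
def proj(c,P):
    P=np.atleast_2d(P); q=(P-c['T'][:3,3])@c['T'][:3,:3]; s=np.c_[q[:,0]/-q[:,2],-q[:,1]/-q[:,2]]
    r2=(s**2).sum(1)[:,None]; s=s*(1+c['k1']*r2); return s*[c['K'][0,0],c['K'][1,1]]+[c['K'][0,2],c['K'][1,2]]
E
python3 - <<'E'
from h import *
o=arm.get_obs();print(o)
import pickle
d={}
for n in['side','top','wrist']:
    c=read_camera(n);save(c,n+'0.png');d[n]=c;print(n,c['T'].round(3).tolist(),c['K'].round(1).tolist(),c['k1'])
pickle.dump(d,open('d0.pkl','wb'))
E
```

```text
pics
{'time': 0.0, 'qpos': array([-1.41819987,  0.33393538,  0.03985766,  1.46631914, -0.01339736,
        1.34327209, -0.05854746]), 'dq': array([-1.39868828e-03, -1.27935137e-03, -5.33936983e-04,  7.13713273e-04,
        4.56723914e-04,  9.51928514e-06, -6.97848688e-04]), 'joint_torque': array([-6.33323943e-04, -6.58545542e+01,  1.36497494e+00, -4.05563521e+01,
        1.66817405e-02,  1.28464366e-02, -5.67227119e-06]), 'tcp_pos': array([0.16184685, 0.62904287, 0.23038179]), 'tcp_rot': array([ 2.48196828e+00,  1.92418152e+00, -1.95838268e-03]), 'ft_force': array([ 0.27000083,  0.25167994, -0.18346023]), 'wrist_torque': array([ 0.04705852, -0.01566267, -0.05594785]), 'finger_gap': 0.0853543842808977}
side [[0.973, 0.132, -0.191, 0.275], [-0.231, 0.501, -0.834, -1.052], [-0.014, 0.855, 0.518, 0.856], [0.0, 0.0, 0.0, 1.0]] [[457.2, 0.0, 320.0], [0.0, 457.2, 201.0], [0.0, 0.0, 1.0]] -0.04729587221220084
top [[0.008, 0.991, -0.134, 0.378], [-1.0, 0.007, -0.003, 0.019], [-0.002, 0.134, 0.991, 1.356], [0.0, 0.0, 0.0, 1.0]] [[506.7, 0.0, 319.1], [0.0, 506.7, 201.3], [0.0, 0.0, 1.0]] 0.05724593749525759
wrist [[0.249, -0.923, -0.292, 0.086], [0.968, 0.237, 0.077, 0.648], [-0.002, -0.302, 0.953, 0.373], [0.0, 0.0, 0.0, 1.0]] [[324.1, 0.0, 318.2], [0.0, 324.1, 200.7], [0.0, 0.0, 1.0]] 0.015366354363939674
```

View pics/side0.png

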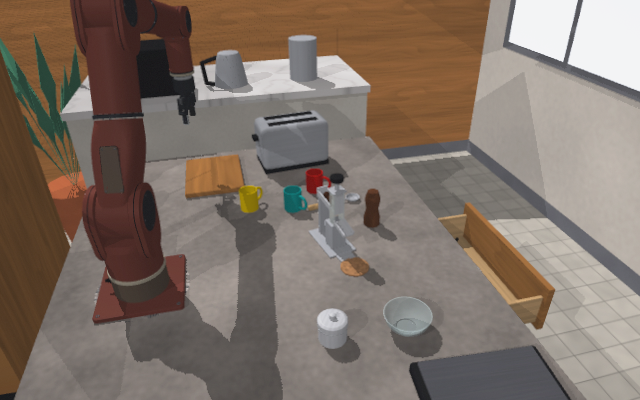

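View pics/top0.png

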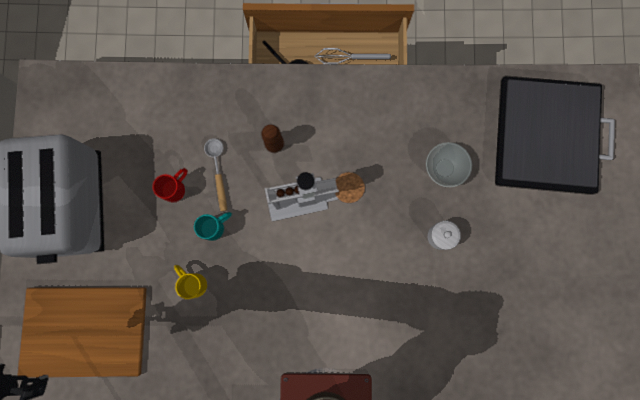

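View pics/wrist0.png

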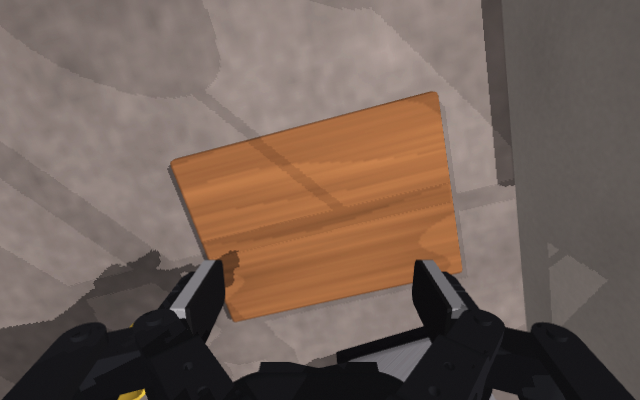

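Top view: the mug candidates are turquoise (208,226), red (170,186) and yellow (190,286). In the side view they are at (293,199), (315,181) and (250,199). I choose the turquoise one. The mat is at top (350,187) and the plunger at top (306,181). Next I measure them and look at a close crop.

Run:
```python
from h import *
import pickle
d=pickle.load(open('d0.pkl','rb'))
for n,box in (('top',(150,130,390,260)),('side',(230,150,400,300))):
    c=d[n]; im=c['pixels'][box[1]:box[3],box[0]:box[2]]
    cv2.imwrite(f'pics/{n}crop0.png',cv2.resize(im[...,::-1],None,fx=3.3,fy=3.3,interpolation=cv2.INTER_CUBIC))
    hsv=cv2.cvtColor(c['pixels'],cv2.COLOR_RGB2HSV)
    m=cv2.inRange(hsv,(80,120,30),(100,255,255))>0
    P,uv=cloud(c,m); 
    print(n,'mug n',m.sum(),'z max',np.percentile(P[:,2],[2,50,98]))
    rim=P[P[:,2]>0.07]; print('rim ext',rim.min(0),rim.max(0))
    (x,y),r=cv2.minEnclosingCircle(rim[:,:2].astype(np.float32));print('circ',x,y,r)
    # body: points with z 0.06..0.08 ; handle between .015 and.067 and farther than .036 from centre
    mm=cv2.inRange(hsv,(8,110,60),(18,220,255))>0
    b=np.zeros_like(mm); b[box[1]:box[3],box[0]:box[2]]=1
    P2,uv2=cloud(c,mm&b); 
    s=(P2[:,2]<0.012)&(P2[:,2]>-0.004); Q=P2[s]; 
    # keep those from main cluster
    med=np.median(Q[:,:2],0); k=np.linalg.norm(Q[:,:2]-med,axis=1)<0.07;Q=Q[k]
    (mx,my),mr=cv2.minEnclosingCircle(Q[:,:2].astype(np.float32));print('mat',mx,my,mr,np.median(Q[:,2]),len(Q))
    # plunger: points z 0.23..0.26
    P3,uv3=cloud(c); s=(P3[:,2]>0.235)&(P3[:,2]<0.26)&(np.hypot(P3[:,0]-mx,P3[:,1]-my)<0.2)
    Q=P3[s];print('plunger',len(Q),Q.mean(0),Q.min(0),Q.max(0)); 
    (px,py),pr=cv2.minEnclosingCircle(Q[:,:2].astype(np.float32));print(px,py,pr,'dist',np.hypot(px-mx,py-my),'yaw',np.degrees(np.arctan2(py-my,px-mx)))
```

```text
top mug n 689 z max [-0.00021533  0.02899381  0.07711229]
rim ext [0.45647093 0.27759291 0.07000927] [0.51735787 0.33836096 0.07994972]
circ 0.48637449741363525 0.30840209126472473 0.031568799167871475
mat 0.6015347838401794 -0.057014476507902145 0.04210029914975166 0.0031918888743711626 680
plunger 257 [0.57454885 0.05227893 0.24699826] [0.55602072 0.03364715 0.23605852] [0.59451784 0.07184832 0.25320542]
0.5752565860748291 0.05284731462597847 0.020194904878735542 dist 0.11296086414745274 yaw 103.45201883065675
side mug n 460 z max [0.00048141 0.04983475 0.07534012]
rim ext [0.45709433 0.26918423 0.07010322] [0.51500338 0.33571113 0.07982654]
circ 0.48507699370384216 0.30254992842674255 0.03349754586815834
mat 0.5987204313278198 -0.06007251888513565 0.04253537952899933 0.003480938401624112 384
plunger 120 [0.57183877 0.04469144 0.24478756] [0.55423389 0.02686212 0.23503279] [0.59127781 0.06903384 0.24967636]
0.5729020833969116 0.0482567623257637 0.02160901390016079 dist 0.11136346015435918 yaw 103.4053416131733
```

```bash
ls pics
```

```text
side0.png
sidecrop0.png
top0.png
topcrop0.png
wrist0.png
```

View pics/topcrop0.png

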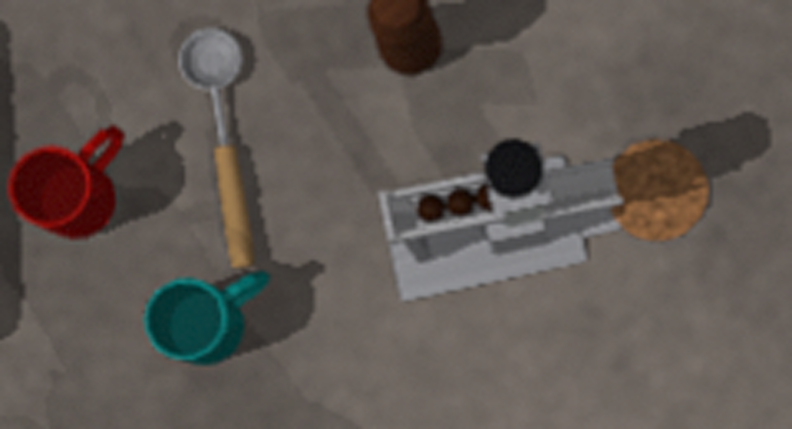

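View pics/sidecrop0.png

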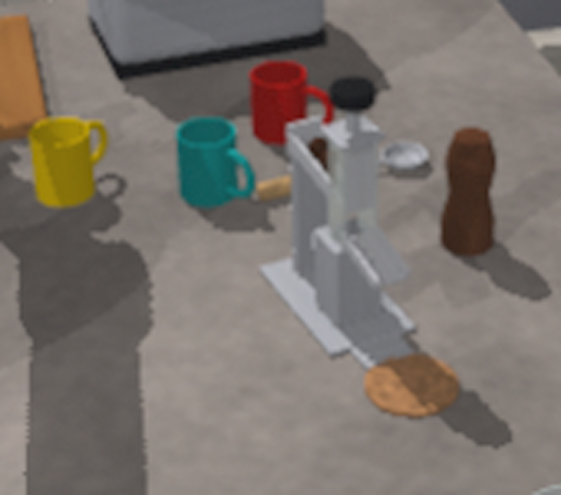

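The crop confirms the turquoise mug at crop (188,318), with its handle towards the spoon and its rim open upward. Next I need the handle direction and the tool frame.

Run:
```python
from h import *
import pickle
d=pickle.load(open('d0.pkl','rb'))
for n,cx in (('top',(.4864,.3084)),('side',(.485,.3035))):
    c=d[n];hsv=cv2.cvtColor(c['pixels'],cv2.COLOR_RGB2HSV)
    m=cv2.inRange(hsv,(80,120,30),(100,255,255))>0
    P,uv=cloud(c,m); r=np.hypot(*(P[:,:2]-cx).T)
    s=(r>.042)&(r<.075)&(P[:,2]>.012); q=P[s][:,:2]-cx
    print(n,s.sum(),np.degrees(np.arctan2(q[:,1],q[:,0])).round(0).tolist(),r[s].max())
Rt=R.from_rotvec(arm.get_obs()['tcp_rot']).as_matrix();print(Rt.round(3))
# target tilted pose
def pose(az,tilt):
    y=np.array([np.cos(np.radians(az)),np.sin(np.radians(az)),0]); z=np.array([0,0,-1.])
    x=np.cross(y,z); Rm=np.c_[x,y,z]
    # tilt: z leans to -y horizontally
    return R.from_matrix(Rm)*R.from_rotvec([np.radians(tilt),0,0])
for t in(15,-15):print(t,pose(-63,t).as_matrix().round(2).tolist())
```

```text
top 56 [-52.0, -53.0, -51.0, -52.0, -54.0, -54.0, -55.0, -55.0, -51.0, -53.0, -54.0, -55.0, -56.0, -57.0, -57.0, -57.0, -57.0, -51.0, -53.0, -55.0, -56.0, -58.0, -57.0, -59.0, -59.0, -58.0, -50.0, -53.0, -53.0, -56.0, -59.0, -59.0, -60.0, -56.0, -58.0, -59.0, -54.0, -57.0, -59.0, -59.0, -53.0, -54.0, -57.0, -58.0, -60.0, -60.0, -60.0, -54.0, -55.0, -58.0, -59.0, -60.0, -55.0, -58.0, -60.0, -59.0] 0.06599935302481173
side 35 [-53.0, -50.0, -52.0, -60.0, -56.0, -52.0, -52.0, -56.0, -57.0, -56.0, -57.0, -56.0, -57.0, -55.0, -57.0, -58.0, -54.0, -56.0, -53.0, -58.0, -55.0, -54.0, -51.0, -58.0, -56.0, -62.0, -54.0, -60.0, -54.0, -59.0, -59.0, -50.0, -55.0, -56.0, -57.0] 0.06745984839420979
[[ 0.249  0.968 -0.   ]
 [ 0.968 -0.249 -0.001]
 [-0.001  0.    -1.   ]]
15 [[0.89, 0.44, -0.12], [0.45, -0.86, 0.23], [0.0, -0.26, -0.97]]
-15 [[0.89, 0.44, 0.12], [0.45, -0.86, -0.23], [0.0, 0.26, -0.97]]
```

Request:
{"name": "carry_out", "arguments": {
  "moves": "0 0 0 0 0 0.145 1; 0 0 0 0 0 0.145 1; 0 0 0 0 0 0.145 1; 0 0 0 0 0 0.145 1; 0 0 0 0 0 0.145 1; 0 0 0 0.13 0 0 1; 0 0 0 0.13 0 0 1",
  "squeeze": 30
}}

```text
time: 0.85
tcp_pos: [0.1608, 0.6305, 0.2312]
tcp_rot: [-2.76, -0.847, 0.111]
ft_force: [-0.4, -0.3, -0.3]
finger_gap: 0.0854
```

```bash
cat >> h.py <<'E'
def goto(target,step=4.5):
    o=arm.get_obs(); Rm=R.from_rotvec(o['tcp_rot']).as_matrix()
    s=Rm.T@(np.array(target)-o['tcp_pos'])*100
    n=int(np.ceil(np.linalg.norm(s)/step)); print('t',o['time'],'tcp',o['tcp_pos'].round(4),'tool cm',s.round(2),'n',n,'per row',(s/n).round(2)); return s
def tool():
    o=arm.get_obs(); return o['tcp_pos'],R.from_rotvec(o['tcp_rot']).as_matrix()
E
python3 - <<'E'
from h import *
p,M=tool();print(M.round(3),arm.get_obs()['qpos'].round(2),np.degrees(np.arctan2(M[1,0],M[0,0])))
z=M[:,2]; g=np.array([.486,.3065,.055]); t=g+.027*z; print(t)
goto(t-.11*z)
E
```

```text
[[ 0.828  0.541 -0.146]
 [ 0.561 -0.799  0.217]
 [ 0.001 -0.261 -0.965]] [-1.38  0.22  0.12  1.64 -0.26  1.13 -0.58] 34.10620153084688
[0.48206247 0.3123529  0.02893778]
t 0.85 tcp [0.1608 0.6305 0.2312] tool cm [ 8.74 48.1  -3.05] n 11 per row [ 0.79  4.37 -0.28]
```

Request:
{"name": "carry_out", "arguments": {
  "moves": "0.8 4.4 -0.3 0 0 0 1; 0.8 4.4 -0.3 0 0 0 1; 0.8 4.4 -0.3 0 0 0 1; 0.8 4.4 -0.3 0 0 0 1; 0.8 4.4 -0.3 0 0 0 1; 0.8 4.4 -0.3 0 0 0 1; 0.8 4.4 -0.3 0 0 0 1; 0.8 4.4 -0.3 0 0 0 1"
}}

```text
time: 1.65
tcp_pos: [0.4097, 0.3768, 0.1637]
tcp_rot: [-2.764, -0.846, 0.111]
ft_force: [0.0, 0.4, -0.0]
finger_gap: 0.0853
```

Request:
{"name": "carry_out", "arguments": {
  "moves": "0.8 4.3 -0.2 0 0 0 1; 0.8 4.3 -0.2 0 0 0 1; 0.8 4.3 -0.2 0 0 0 1; 0 0 0 0 0 0 1; 0 0 0 0 0 0 1"
}}

```text
time: 2.15
tcp_pos: [0.4997, 0.2861, 0.136]
tcp_rot: [-2.766, -0.843, 0.112]
ft_force: [-1.0, 0.5, -1.4]
finger_gap: 0.0854
```

Run:
```python
from h import *
import pickle
p,M=tool();print(p.round(4),M.round(3))
c=read_camera('wrist');save(c,'wrist1.png');c2=read_camera('top');save(c2,'top1.png')
pickle.dump((c,c2),open('d1.pkl','wb'))
hsv=cv2.cvtColor(c['pixels'],cv2.COLOR_RGB2HSV)
m=cv2.inRange(hsv,(80,120,30),(100,255,255))>0
P,uv=cloud(c,m);rim=P[(P[:,2]>.07)];print(len(rim),np.percentile(P[:,2],[50,95,99]))
print(cv2.minEnclosingCircle(rim[:,:2].astype(np.float32)))
z=M[:,2]; g=np.array([.486,.3065,.055]); goto(g+.027*z)
```

```text
[0.4997 0.2861 0.136 ] [[ 0.83   0.539 -0.144]
 [ 0.558 -0.802  0.212]
 [-0.001 -0.257 -0.966]]
1669 [0.02843897 0.07553712 0.07622819]
((0.4840283989906311, 0.30634352564811707), 0.03173692524433136)
t 2.25 tcp [0.4985 0.2882 0.1367] tool cm [-1.000e-02 -4.000e-02  1.116e+01] n 3 per row [-0.   -0.01  3.72]
```

View pics/wrist1.png

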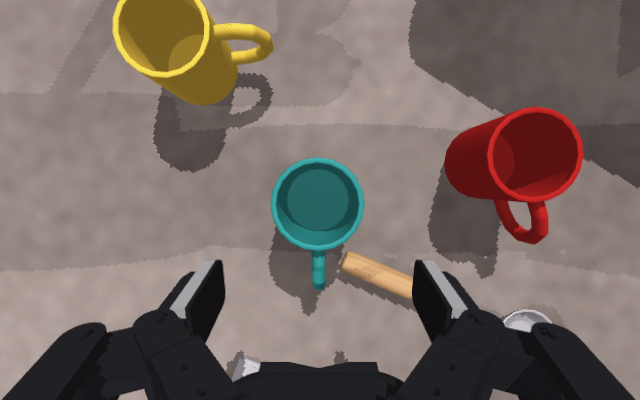

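View pics/top1.png

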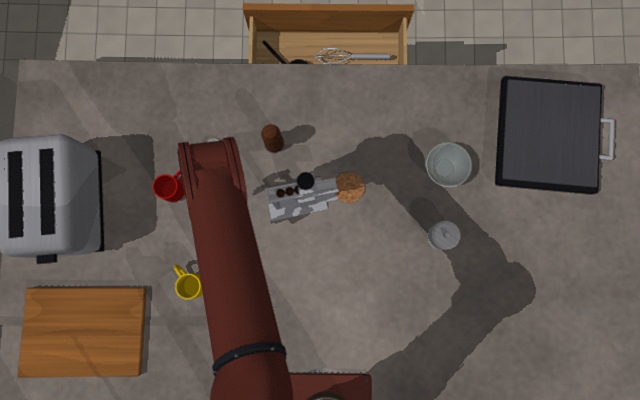

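The wrist view shows the mug rim centred at (318,203), between the fingers, with its handle straight down at (318,270). The spoon end lies clear at (345,262). I descend along the tool axis.

Request:
{"name": "carry_out", "arguments": {
  "moves": "0 0 3 0 0 0 1; 0 0 3 0 0 0 1; 0 0 3 0 0 0 1; -0.1 0 2.1 0 0 0 1; 0 0 0 0 0 0 1; 0 0 0 0 0 0 1"
}}

```text
time: 2.85
tcp_pos: [0.4821, 0.3111, 0.0301]
tcp_rot: [-2.763, -0.848, 0.111]
ft_force: [-0.0, 1.0, 0.4]
finger_gap: 0.0855
```

Request:
{"name": "carry_out", "arguments": {
  "moves": "0 0 0 0 0 0 -0.2; 0 0 0 0 0 0 -0.4; 0 0 0 0 0 0 -0.6; 0 0 0 0 0 0 -0.6; 0 0 0 0 0 0 -0.6; 0 0 0 0 0 0 -0.6; 0 0 0 0 0 0 -0.6; 0 0 0 0 0 0 -0.6",
  "squeeze": 30
}}

```text
time: 3.65
tcp_pos: [0.4835, 0.3106, 0.031]
tcp_rot: [-2.763, -0.846, 0.107]
ft_force: [-0.5, -1.5, 8.0]
finger_gap: 0.0622
```

Run:
```python
from h import *
p,M=tool();print(p.round(4),M.round(3))
c=read_camera('wrist');save(c,'wrist2.png');c=read_camera('side');save(c,'side2.png')
cv2.imwrite('pics/side2c.png',cv2.resize(c['pixels'][130:280,200:400,::-1],None,fx=4,fy=4))
```

```text
[0.4835 0.3106 0.031 ] [[ 0.829  0.541 -0.142]
 [ 0.559 -0.801  0.215]
 [ 0.002 -0.257 -0.966]]
```

View pics/wrist2.png

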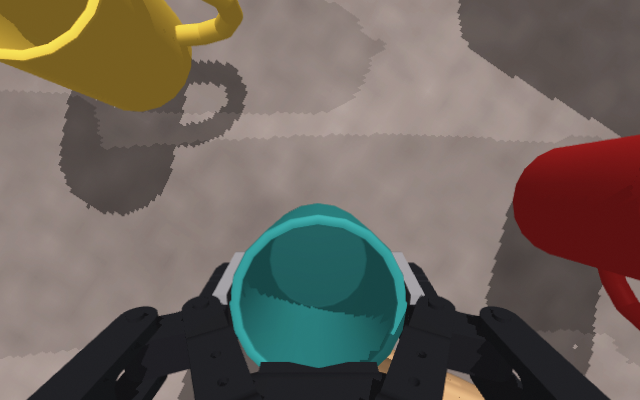

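View pics/side2c.png

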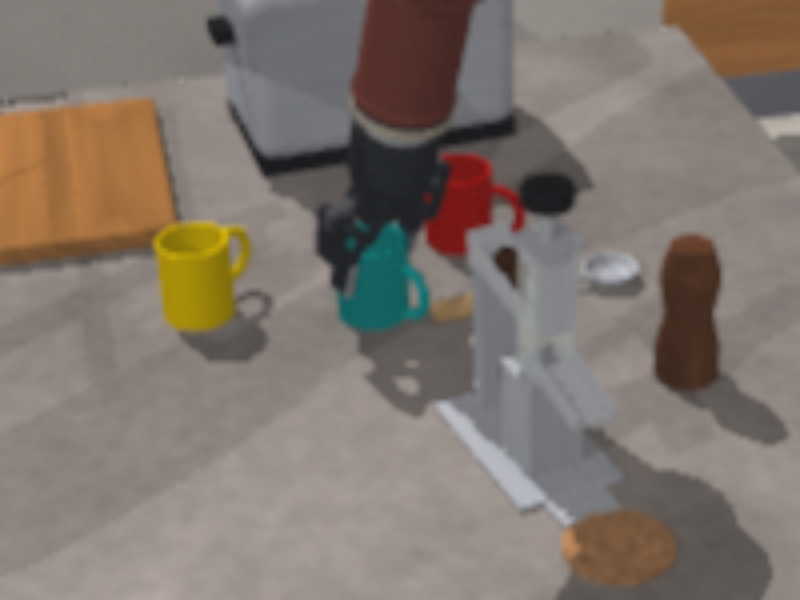

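Request:
{"name": "carry_out", "arguments": {
  "moves": "0 -0.3 -1 0 0 0 -0.6; 0 -1.1 -4 0 0 0 -0.6; 0 -1.1 -4 0 0 0 -0.6; 0 -1.1 -4 0 0 0 -0.6; 0 -1.1 -4 0 0 0 -0.6; 0 0 0 0 0.031 0.116 -0.6; 0 0 0 0 0.031 0.116 -0.6; 0 0 0 0 0.031 0.116 -0.6"
}}

```text
time: 4.55
tcp_pos: [0.4817, 0.3111, 0.2067]
tcp_rot: [-2.864, -0.328, 0.042]
ft_force: [-0.0, -0.7, -2.0]
finger_gap: 0.0623
```

Run:
```python
from h import *
p,M=tool();print(p.round(4),M.round(3),np.degrees(np.arctan2(M[1,0],M[0,0])),arm.get_obs()['finger_gap'])
goto([.44,.12,.21]); 
print((M.T@(np.array([.49,-.10,.21])-[.44,.12,.21])*100).round(2))
print((M.T@(np.array([.6,-.058,.21])-[.49,-.10,.21])*100).round(2))
```

```text
[0.4817 0.3111 0.2067] [[ 0.974  0.219 -0.057]
 [ 0.226 -0.941  0.251]
 [ 0.001 -0.258 -0.966]] 13.066206437865263 0.06228614297770475
t 4.55 tcp [0.4817 0.3111 0.2067] tool cm [-8.38 16.99 -4.87] n 5 per row [-1.68  3.4  -0.97]
[-0.1  21.8  -5.81]
[11.66 -1.55  0.42]
```

Request:
{"name": "carry_out", "arguments": {
  "moves": "-1.68 3.4 -0.97 0 0 0 -0.6; -1.68 3.4 -0.97 0 0 0 -0.6; -1.68 3.4 -0.97 0 0 0 -0.6; -1.68 3.4 -0.97 0 0 0 -0.6; -1.68 3.4 -0.97 0 0 0 -0.6"
}}

```text
time: 5.05
tcp_pos: [0.4401, 0.1184, 0.2095]
tcp_rot: [-2.863, -0.336, 0.043]
ft_force: [0.9, -0.4, -1.6]
finger_gap: 0.0618
```

Request:
{"name": "carry_out", "arguments": {
  "moves": "0 3.63 -0.97 0 0 0 -0.6; 0 3.63 -0.97 0 0 0 -0.6; 0 3.63 -0.97 0 0 0 -0.6; 0 3.63 -0.97 0 0 0 -0.6; 0 3.63 -0.97 0 0 0 -0.6; 0 3.63 -0.97 0 0 0 -0.6; 0 0 0 0 0 0 -0.6"
}}

```text
time: 5.75
tcp_pos: [0.4931, -0.1048, 0.2097]
tcp_rot: [-2.868, -0.327, 0.042]
ft_force: [0.2, 0.0, -1.8]
finger_gap: 0.0621
```

```bash
cat >> h.py <<'E'
def mugmeas(name,zlo,fn=None):
    c=read_camera(name)
    if fn: save(c,fn)
    hsv=cv2.cvtColor(c['pixels'],cv2.COLOR_RGB2HSV)
    m=cv2.inRange(hsv,(80,120,30),(100,255,255))>0
    P,uv=cloud(c,m);zt=np.percentile(P[:,2],99)
    return c,P,uv,zt
E
python3 - <<'E'
from h import *
p,M=tool();print(p.round(4),M.round(3))
c,P,uv,zt=mugmeas('wrist',0,'wrist3.png');print(zt)
c,P,uv,zt=mugmeas('top',0,'top3.png');print(zt,len(P))
c,P,uv,zt=mugmeas('side',0,'side3.png');print(zt,len(P))
E
```

```text
[ 0.4931 -0.1048  0.2097] [[ 0.974  0.218 -0.057]
 [ 0.225 -0.942  0.247]
 [ 0.    -0.254 -0.967]]
0.25477786053786833
0.2575290393154098 472
0.2536552564691366 703
```

View pics/wrist3.png

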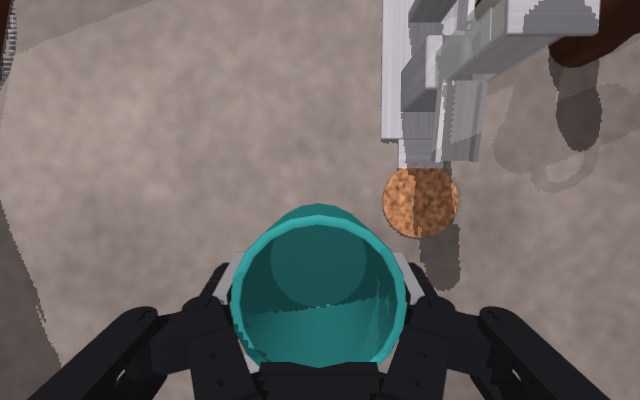

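View pics/side3.png

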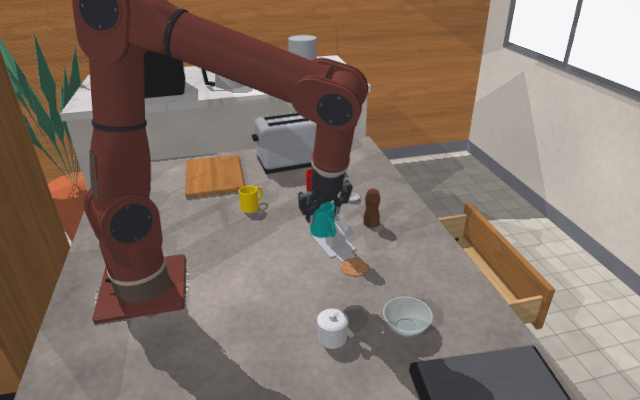

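View pics/top3.png

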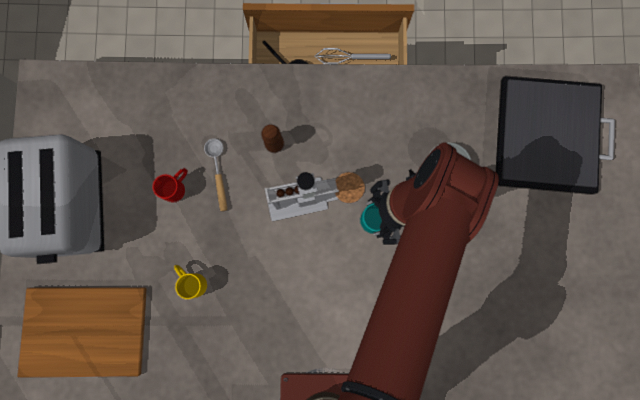

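Run:
```python
from h import *
from scipy.optimize import least_squares
def circ(Q,r):
    f=lambda p:np.hypot(Q[:,0]-p[0],Q[:,1]-p[1])-r
    s=least_squares(f,Q[:,:2].mean(0)+[.005,0],loss='soft_l1',f_scale=.001);return s.x,np.sqrt((f(s.x)**2).mean())
p,M=tool();print(p.round(4))
for n in('wrist','top'):
    c=read_camera(n);hsv=cv2.cvtColor(c['pixels'],cv2.COLOR_RGB2HSV)
    m=cv2.inRange(hsv,(80,120,30),(100,255,255)); 
    P,uv=cloud(c,m>0);k=(P[:,2]>.249)&(P[:,2]<.262);rim=P[k]
    A=np.c_[rim[:,:2],np.ones(len(rim))];co=np.linalg.lstsq(A,rim[:,2],rcond=None)[0]
    print(n,len(rim),'plane',co.round(3),np.median(rim[:,2]))
    print('rim mid r=30',circ(rim,.030))
    mm=cv2.inRange(hsv,(6,80,40),(20,255,255))>0
    P2,_=cloud(c,mm);k=(abs(P2[:,2]-.004)<.006)&(np.hypot(P2[:,0]-.6,P2[:,1]+.058)<.06);Q=P2[k]
    h=cv2.convexHull(Q[:,:2].astype(np.float32))[:,0]
    print('mat',cv2.minEnclosingCircle(Q[:,:2].astype(np.float32)),circ(h,.0415),np.median(Q[:,2]))
    P3,_=cloud(c);
    # housing/chute symmetric extents: use points in dispenser frame
    np.save(n+'_cl.npy',P3)
```

```text
[ 0.4928 -0.0989  0.2093]
wrist 4908 plane [-0.006  0.017  0.257] 0.2532028595611978
rim mid r=30 (array([ 0.49276636, -0.10267528]), np.float64(0.0013179460047955404))
mat ((0.5998073816299438, -0.05927025154232979), 0.04318874701857567) (array([ 0.59905094, -0.05991564]), np.float64(0.001111463228486733)) 0.004148426621693735
top 77 plane [-0.015  0.042  0.264] 0.2531806376344974
rim mid r=30 (array([ 0.49481396, -0.10068814]), np.float64(0.0011693934198819798))
mat ((0.6014522910118103, -0.05686226114630699), 0.04282844066619873) (array([ 0.6014978 , -0.05736656]), np.float64(0.000751523319194253)) 0.003218152949329589
```

Run:
```python
from h import *
p,M=tool();print(p.round(4))
print((M.T@[.1066,.0432,0]*100).round(2),(M.T@[0,0,-1]).round(4),arm.get_obs()['qpos'].round(2))
```

```text
[ 0.4929 -0.0979  0.2094]
[11.37 -1.66  0.45] [-7.000e-04  2.580e-01  9.661e-01] [-0.48  0.18  0.84  1.8  -0.36  1.39  0.7 ]
```

Request:
{"name": "carry_out", "arguments": {
  "moves": "2.3 -0.33 0.09 0 0 0 -0.6; 2.3 -0.33 0.09 0 0 0 -0.6; 2.3 -0.33 0.09 0 0 0 -0.6; 2.3 -0.33 0.09 0 0 0 -0.6; 2.2 -0.33 0.09 0 0 0 -0.6; 0 0 0 0 0 0 -0.6; 0 0 0 0 0 0 -0.6; 0 0 0 0 0 0 -0.6"
}}

```text
time: 6.8
tcp_pos: [0.5993, -0.056, 0.2093]
tcp_rot: [-2.863, -0.336, 0.044]
ft_force: [-0.2, -0.8, -2.3]
finger_gap: 0.0618
```

```bash
cat > meas.py <<'E'
from h import *
from scipy.optimize import least_squares
def circ(Q,r):
    f=lambda p:np.hypot(Q[:,0]-p[0],Q[:,1]-p[1])-r
    s=least_squares(f,Q[:,:2].mean(0)+[.005,0],loss='soft_l1',f_scale=.001);return s.x,np.sqrt((f(s.x)**2).mean())
def rim(n,zlo,zhi,fn=None):
    c=read_camera(n);hsv=cv2.cvtColor(c['pixels'],cv2.COLOR_RGB2HSV)
    if fn: save(c,fn)
    m=cv2.inRange(hsv,(80,120,30),(100,255,255))
    P,uv=cloud(c,m>0);k=(P[:,2]>zlo)&(P[:,2]<zhi);r=P[k]
    A=np.c_[r[:,:2],np.ones(len(r))];co=np.linalg.lstsq(A,r[:,2],rcond=None)[0]
    print(n,len(r),'slope',co[:2].round(3),'zmed',np.median(r[:,2]),'centre',circ(r,.030))
MATW=np.array([.5993,-.0596]); MATT=np.array([.6015,-.0572])
E
python3 - <<'E'
from meas import *
p,M=tool();print(p.round(4),arm.get_obs()['time'],arm.get_obs()['qpos'].round(2))
rim('wrist',.249,.262,'wrist4.png');rim('top',.249,.262,'top4.png');save(read_camera('side'),'side4.png')
p,M=tool();print(p.round(4))
E
```

```text
[ 0.5993 -0.056   0.2093] 6.8 [-0.44  0.41  0.79  1.57 -0.51  1.45  0.67]
wrist 4860 slope [-0.005  0.016] zmed 0.2531116097257264 centre (array([ 0.59924579, -0.05985931]), np.float64(0.001312604741319298))
top 72 slope [-0.021  0.006] zmed 0.25264050427242646 centre (array([ 0.60108473, -0.05888463]), np.float64(0.0012218772324139487))
[ 0.5995 -0.0563  0.2094]
```

View pics/wrist4.png

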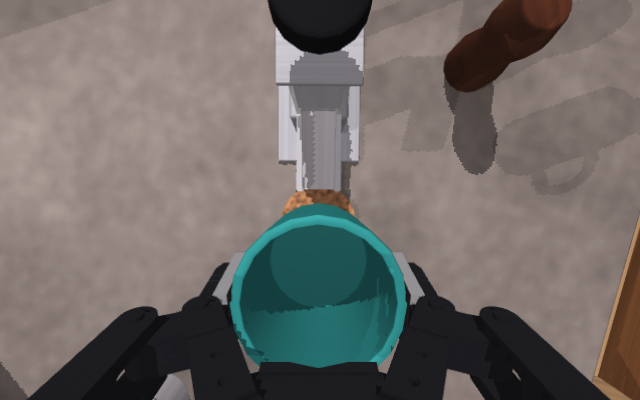

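View pics/side4.png

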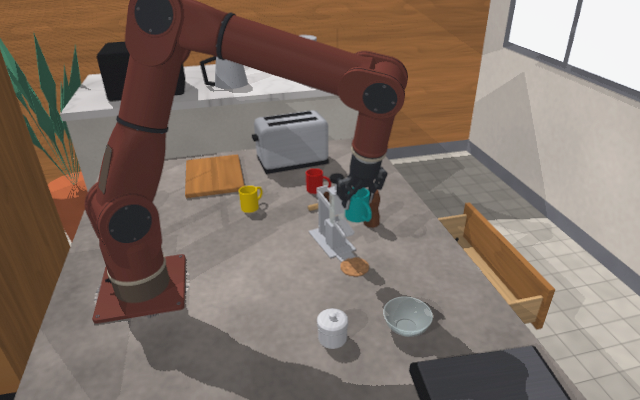

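The mug is centred over the mat in both views: wrist rim (318,300) with the mat just behind it, and the offset is under 2 mm. I descend most of the way.

Request:
{"name": "carry_out", "arguments": {
  "moves": "0 0.77 2.9 0 0 0 -0.6; 0 0.77 2.9 0 0 0 -0.6; 0 0.77 2.9 0 0 0 -0.6; 0 0.77 2.9 0 0 0 -0.6; 0 0.77 2.9 0 0 0 -0.6; 0 0 0 0 0 0 -0.6; 0 0 0 0 0 0 -0.6"
}}

```text
time: 7.65
tcp_pos: [0.5999, -0.0562, 0.0597]
tcp_rot: [-2.863, -0.335, 0.044]
ft_force: [0.0, -0.6, -1.8]
finger_gap: 0.0622
```

Run:
```python
from meas import *
p,M=tool();print(p.round(4),arm.get_obs()['time'])
rim('wrist',.098,.116,'wrist5.png');rim('top',.099,.116,'top5.png');c=read_camera('side');
cv2.imwrite('pics/side5.png',cv2.resize(c['pixels'][150:300,250:450,::-1],None,fx=4,fy=4))
```

```text
[ 0.5999 -0.0562  0.0597] 7.65
wrist 5208 slope [-0.008  0.025] zmed 0.1035002440682495 centre (array([ 0.59982326, -0.05983184]), np.float64(0.0013671741063607551))
top 55 slope [-0.015 -0.043] zmed 0.10353908418313318 centre (array([ 0.60186786, -0.0593577 ]), np.float64(0.0012462848295350618))
```

View pics/side5.png

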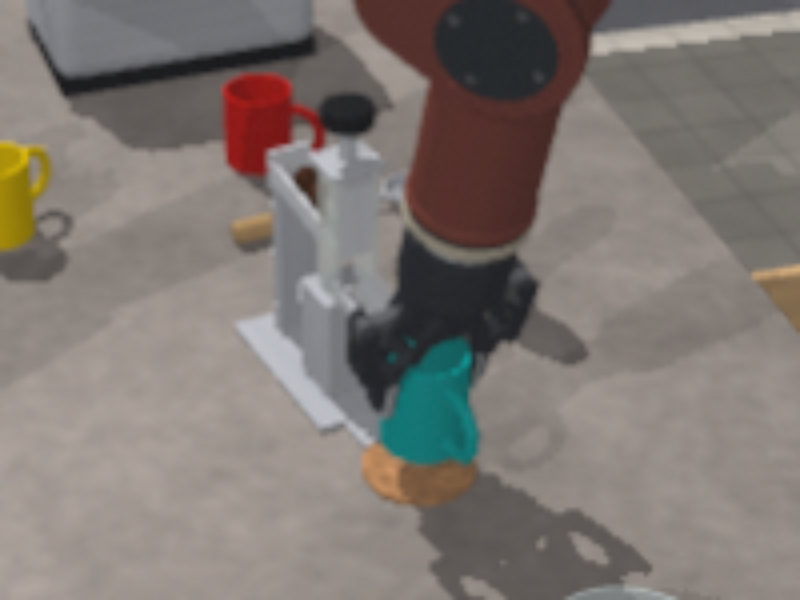

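View pics/wrist5.png

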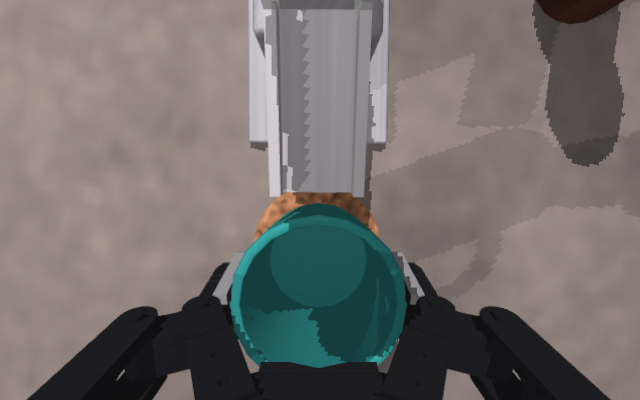

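Request:
{"name": "carry_out", "arguments": {
  "moves": "0 0.18 0.7 0 0 0 -0.6; 0 0.18 0.7 0 0 0 -0.6; 0 0.18 0.7 0 0 0 -0.6; 0 0 0.1 0 0 0 -0.6; 0 0 0 0 0 0 -0.6; 0 0 0 0 0 0 -0.6"
}}

```text
time: 8.4
tcp_pos: [0.5999, -0.0556, 0.0364]
tcp_rot: [-2.863, -0.336, 0.043]
ft_force: [-0.2, -0.8, -1.6]
finger_gap: 0.0619
```

Request:
{"name": "carry_out", "arguments": {
  "moves": "0 0.03 0.1 0 0 0 -0.6; 0 0 0 0 0 0 -0.6; 0 0 0 0 0 0 -0.6"
}}

```text
time: 8.7
tcp_pos: [0.6, -0.0556, 0.0354]
tcp_rot: [-2.863, -0.336, 0.043]
ft_force: [-0.6, 0.3, -2.0]
finger_gap: 0.0619
```

Request:
{"name": "carry_out", "arguments": {
  "moves": "0 0.03 0.1 0 0 0 -0.6; 0 0 0 0 0 0 -0.6; 0 0 0 0 0 0 -0.6"
}}

```text
time: 9.0
tcp_pos: [0.6, -0.0556, 0.0351]
tcp_rot: [-2.863, -0.336, 0.043]
ft_force: [-2.6, 0.2, 5.3]
finger_gap: 0.062
```

Request:
{"name": "carry_out", "arguments": {
  "moves": "0 0 0 0 0 0 0.5; 0 0 0 0 0 0 0.7; 0 0 0 0 0 0 1; 0 0 0 0 0 0 1; 0 0 0 0 0 0 1; 0 0 0 0 0 0 1"
}}

```text
time: 9.6
tcp_pos: [0.5999, -0.0556, 0.0342]
tcp_rot: [-2.863, -0.336, 0.044]
ft_force: [0.6, 0.2, -0.2]
finger_gap: 0.0852
```

Run:
```python
from meas import *
p,M=tool();print(p.round(4),arm.get_obs()['time'])
rim('wrist',.073,.09,'wrist6.png');rim('top',.073,.09,'top6.png')
```

```text
[ 0.5999 -0.0556  0.0342] 9.6
wrist 5260 slope [-0.006  0.029] zmed 0.0788653161944671 centre (array([ 0.59990796, -0.05928046]), np.float64(0.0013712850220520885))
top 50 slope [-0.008 -0.051] zmed 0.07845919926190092 centre (array([ 0.60110803, -0.05880692]), np.float64(0.0011470469451369922))
```

View pics/wrist6.png

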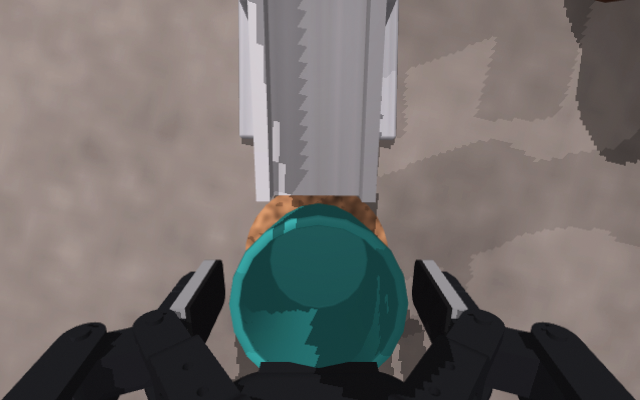

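Released: the rim is level at z = 0.079, centred on the mat within 1–2 mm in both cameras. I back off along the tool axis.

Request:
{"name": "carry_out", "arguments": {
  "moves": "0 0 -2 0 0 0 1; 0 0 -3 0 0 0 1; 0 0 -4 0 0 0 1; 0 0 -4.5 0 0 0 1; 0 0 -4.5 0 0 0 1; 0 0 -4.5 0 0 0 0; 0 0 -4.5 0 0 0 -1; 0 0 -4 0 0 0 -1"
}}

```text
time: 10.5
tcp_pos: [0.6182, -0.1338, 0.3364]
tcp_rot: [-2.864, -0.336, 0.042]
ft_force: [0.4, -1.2, -0.1]
finger_gap: 0.0441
```

Request:
{"name": "carry_out", "arguments": {
  "moves": "0 0 0 -0.13 0 0 -1; 0 0 0 -0.13 0 0 -1; 0 0 0 0 0 0 -1; 0 0 0 0 0 0 -1; 0 0 0 0 0 0 -1"
}}

```text
time: 11.0
tcp_pos: [0.6179, -0.134, 0.3338]
tcp_rot: [-3.119, -0.364, 0.0]
ft_force: [0.1, -1.4, 0.7]
finger_gap: -0.0002
```

Run:
```python
from meas import *
p,M=tool();print(p.round(4),M.round(3),arm.get_obs())
rim('top',.073,.09,'top7.png'); rim('wrist',.073,.09,'wrist7.png')
for n in('top','side','wrist'):
    c=read_camera(n); P,uv=cloud(c)
    px=c['pixels'][uv[:,1],uv[:,0]].astype(int)
    s=(abs(P[:,2]-.247)<.006)&(np.hypot(P[:,0]-.574,P[:,1]-.052)<.035)&(px.max(1)<80)
    Q=P[s]; print(n,len(Q),cv2.minEnclosingCircle(Q[:,:2].astype(np.float32)) if len(Q) else 0,np.median(Q[:,2]))
    if n=='side':save(c,'side7.png')
```

```text
[ 0.6179 -0.134   0.3338] [[ 0.973  0.23  -0.   ]
 [ 0.23  -0.973  0.001]
 [-0.    -0.001 -1.   ]] {'time': 11.0, 'qpos': array([-0.50999803,  0.346473  ,  0.88735709,  1.37631333, -0.26734328,
        1.54279519,  0.58740322]), 'dq': array([ 0.02000568,  0.00779868,  0.0042809 , -0.00168866,  0.00311012,
       -0.00251929, -0.00166732]), 'joint_torque': array([-1.98698893e+00, -5.14222169e+01,  1.03872907e+01, -4.03345156e+01,
       -1.10796005e-01,  1.24575669e-02, -7.92852516e-03]), 'tcp_pos': array([ 0.61787357, -0.1339618 ,  0.33378492]), 'tcp_rot': array([-3.11944660e+00, -3.64077987e-01,  3.13620442e-04]), 'ft_force': array([ 0.09861207, -1.37008092,  0.68217382]), 'wrist_torque': array([-0.09581127,  0.02142697,  0.09839967]), 'finger_gap': -0.00017528027338660284}
top 94 slope [0.001 0.011] zmed 0.07740480325163435 centre (array([ 0.60129941, -0.0582764 ]), np.float64(0.001283703492622208))
wrist 537 slope [-0.     0.003] zmed 0.07895426380205584 centre (array([ 0.60013077, -0.05999654]), np.float64(0.0012984391601380642))
top 240 ((0.575314462184906, 0.052755970507860184), 0.019865095615386963) 0.2471453522147744
side 94 ((0.5735234022140503, 0.04978334903717041), 0.020479850471019745) 0.24713757761839317
wrist 0 0 nan
  return _methods._mean(a, axis=axis, dtype=dtype,
  ret = ret.dtype.type(ret / rcount)
```

View pics/wrist7.png

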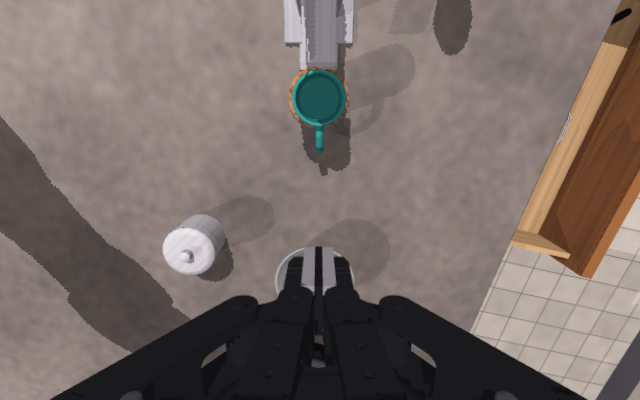

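View pics/side7.png

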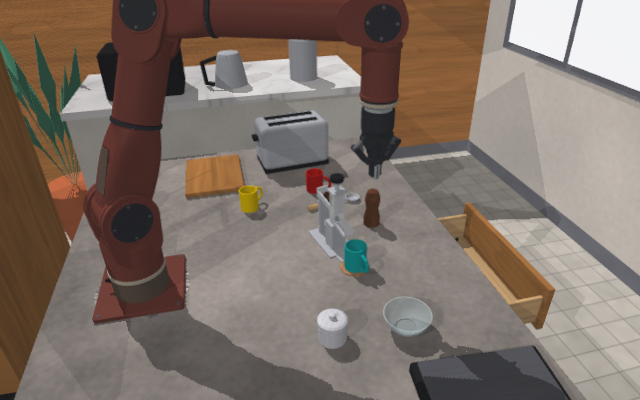

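Mug upright on the mat: in the wrist view the rim is at (319,97), with an even ring of cork around it and its handle away from the chute. Now the shut fingers go above the plunger.

Request:
{"name": "carry_out", "arguments": {
  "moves": "0 -3.8 0 0 0 0 -1; 0 -3.8 0 0 0 0 -1; 0 -3.8 0 0 0 0 -1; 0 -3.8 0 0 0 0 -1; 0 -3.85 0 0 0 0 -1; 0 0 3.5 0 0 0 -1; 0 0 3 0 0 0 -1; 0 0 0 0 0 0 -1"
}}

```text
time: 12.05
tcp_pos: [0.5722, 0.052, 0.2655]
tcp_rot: [3.12, 0.366, -0.009]
ft_force: [1.0, -0.2, 0.2]
finger_gap: -0.0003
```

Run:
```python
from meas import *
p,M=tool();print(p.round(4),M[:,2].round(3)); goto([.5743,.0515,.252])
c=read_camera('side');cv2.imwrite('pics/side8.png',cv2.resize(c['pixels'][140:290,250:450,::-1],None,fx=4,fy=4))
```

```text
[0.5722 0.052  0.2655] [-0.005 -0.001 -1.   ]
t 12.05 tcp [0.5722 0.052  0.2655] tool cm [0.2  0.09 1.35] n 1 per row [0.2  0.09 1.35]
```

View pics/side8.png

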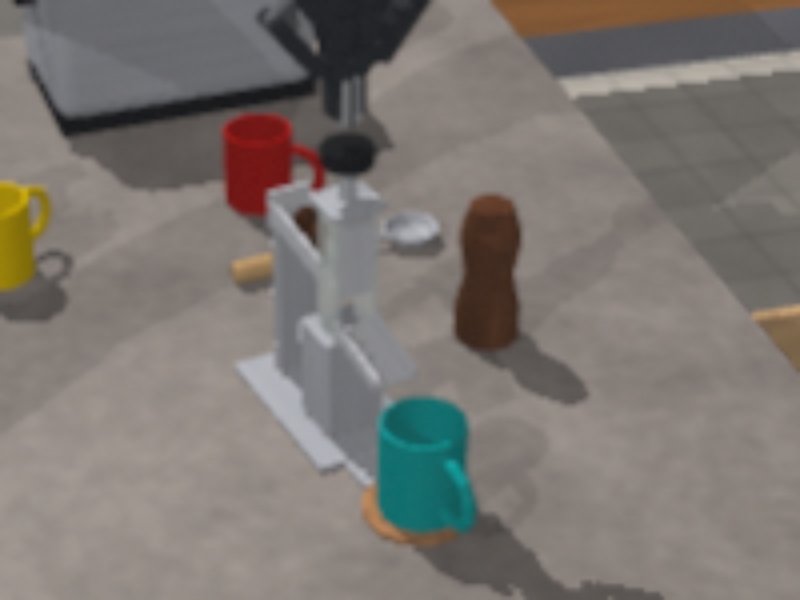

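Request:
{"name": "carry_out", "arguments": {
  "moves": "0.2 0 1.3 0 0 0 -1; 0 0 0.8 0 0 0 -1; 0 0 0.8 0 0 0 -1; 0 0 0.8 0 0 0 -1; 0 0 0.5 0 0 0 -1; 0 0 0 0 0 0 -1"
}}

```text
time: 12.7
tcp_pos: [0.577, 0.0523, 0.2272]
tcp_rot: [3.12, 0.366, 0.004]
ft_force: [0.5, -1.7, 6.6]
finger_gap: -0.0001
```

Request:
{"name": "carry_out", "arguments": {
  "moves": "0 0 0.15 0 0 0 -1; 0 0 0.15 0 0 0 -1; 0 0 0 0 0 0 -1"
}}

```text
time: 13.0
tcp_pos: [0.577, 0.0523, 0.2247]
tcp_rot: [-3.12, -0.366, -0.004]
ft_force: [-1.4, -1.1, 7.2]
finger_gap: -0.0001
```

Request:
{"name": "carry_out", "arguments": {
  "moves": "0 0 0.15 0 0 0 -1; 0 0 0.15 0 0 0 -1; 0 0 0.15 0 0 0 -1; 0 0 0 0 0 0 -1"
}}

```text
time: 13.4
tcp_pos: [0.577, 0.0523, 0.2203]
tcp_rot: [-3.12, -0.366, -0.004]
ft_force: [-0.3, -0.6, 7.9]
finger_gap: -0.0002
```

Request:
{"name": "carry_out", "arguments": {
  "moves": "0 0 0.1 0 0 0 -1; 0 0 0 0 0 0 -1"
}}

```text
time: 13.6
tcp_pos: [0.5771, 0.0523, 0.2201]
tcp_rot: [-3.12, -0.366, -0.004]
ft_force: [-2.5, -1.2, 14.2]
finger_gap: -0.0
```

At the stop: z = 0.220 and the force has jumped to 14 N. I hold a bit more than 1 s.

Request:
{"name": "carry_out", "arguments": {
  "moves": "0 0 0.03 0 0 0 -1; 0 0 0 0 0 0 -1; 0 0 0 0 0 0 -1; 0 0 0 0 0 0 -1; 0 0 0 0 0 0 -1; 0 0 0 0 0 0 -1; 0 0 0 0 0 0 -1"
}}

```text
time: 14.3
tcp_pos: [0.5771, 0.0523, 0.2201]
tcp_rot: [-3.119, -0.366, -0.005]
ft_force: [-4.0, -0.2, 16.7]
finger_gap: -0.0003
```

Request:
{"name": "carry_out", "arguments": {
  "moves": "0 0 0 0 0 0 -1; 0 0 0 0 0 0 -1; 0 0 0 0 0 0 -1; 0 0 0 0 0 0 -1; 0 0 0 0 0 0 -1; 0 0 0 0 0 0 -1; 0 0 0 0 0 0 -1"
}}

```text
time: 15.0
tcp_pos: [0.5771, 0.0523, 0.2201]
tcp_rot: [-3.119, -0.366, -0.005]
ft_force: [-5.0, -1.1, 16.6]
finger_gap: 0.0001
```

Run:
```python
from meas import *
print(arm.get_obs()['time'],tool()[0])
c=read_camera('top');cv2.imwrite('pics/top9.png',cv2.resize(c['pixels'][150:230,250:390,::-1],None,fx=5,fy=5))
c=read_camera('side');cv2.imwrite('pics/side9.png',cv2.resize(c['pixels'][140:290,250:450,::-1],None,fx=4,fy=4))
save(read_camera('wrist'),'wrist9.png')
```

```text
15.0 [0.57712474 0.05233776 0.2201059 ]
```

View pics/top9.png

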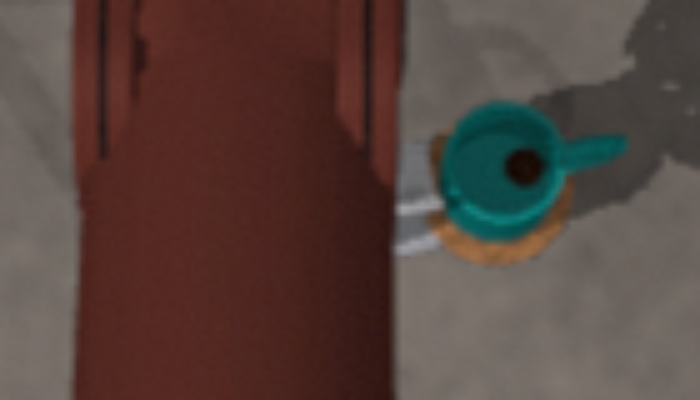

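View pics/side9.png

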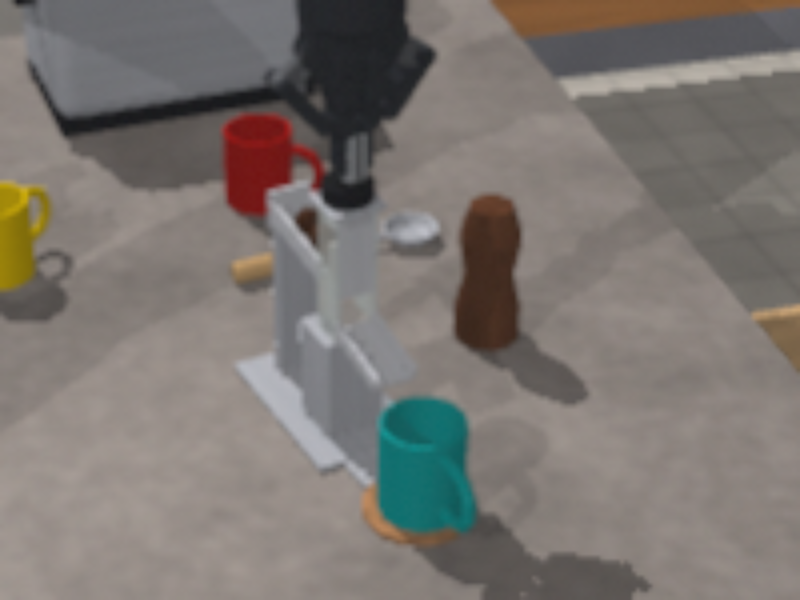

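One ball is in the mug, at top crop (524,167). I raise the tip clear of the plunger and wait over 1 s.

Request:
{"name": "carry_out", "arguments": {
  "moves": "0 0 -0.8 0 0 0 -1; 0 0 -0.8 0 0 0 -1; 0 0 -1 0 0 0 -1; 0 0 -1 0 0 0 -1; 0 0 -0.5 0 0 0 -1; 0 0 0 0 0 0 -1; 0 0 0 0 0 0 -1; 0 0 0 0 0 0 -1"
}}

```text
time: 15.95
tcp_pos: [0.5757, 0.0527, 0.2584]
tcp_rot: [3.12, 0.367, -0.001]
ft_force: [0.6, 0.8, 0.0]
finger_gap: -0.0005
```

Request:
{"name": "carry_out", "arguments": {
  "moves": "0 0 0 0 0 0 -1; 0 0 0 0 0 0 -1; 0 0 0 0 0 0 -1; 0 0 0 0 0 0 -1; 0 0 0 0 0 0 -1; 0 0 0 0 0 0 -1; 0 0 0 0 0 0 -1; 0 0 0 0 0 0 -1"
}}

```text
time: 16.75
tcp_pos: [0.5761, 0.0526, 0.2591]
tcp_rot: [-3.12, -0.366, -0.001]
ft_force: [-0.4, -0.1, 0.2]
finger_gap: 0.0001
```

Request:
{"name": "carry_out", "arguments": {
  "moves": "0 0 0 0 0 0 -1; 0 0 0 0 0 0 -1; 0 0 0 0 0 0 -1; 0 0 0 0 0 0 -1"
}}

```text
time: 17.15
tcp_pos: [0.5762, 0.0526, 0.2591]
tcp_rot: [-3.12, -0.366, -0.001]
ft_force: [0.5, -0.8, 0.6]
finger_gap: -0.0002
```

Run:
```python
from meas import *
print(arm.get_obs()['time'],tool()[0])
goto([.5743,.0515,.25])
c=read_camera('side');cv2.imwrite('pics/side10.png',cv2.resize(c['pixels'][140:290,250:450,::-1],None,fx=4,fy=4))
```

```text
17.15 [0.57616774 0.05258884 0.25911131]
t 17.15 tcp [0.5762 0.0526 0.2591] tool cm [-0.21  0.06  0.91] n 1 per row [-0.21  0.06  0.91]
```

View pics/side10.png

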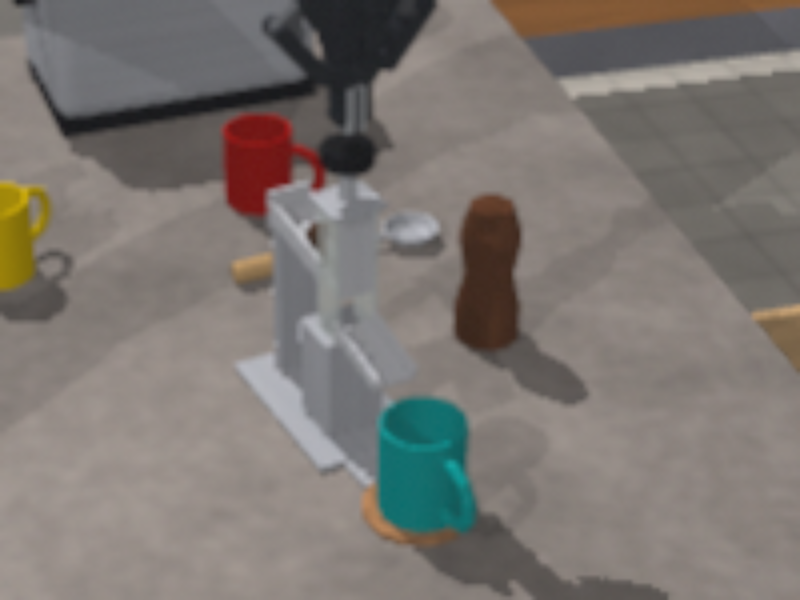

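The plunger is fully up and the magazine queue has moved forward. Second stroke.

Request:
{"name": "carry_out", "arguments": {
  "moves": "-0.2 0 0.8 0 0 0 -1; 0 0 0.8 0 0 0 -1; 0 0 0.8 0 0 0 -1; 0 0 0.8 0 0 0 -1; 0 0 0.4 0 0 0 -1; 0 0 0.2 0 0 0 -1; 0 0 0.2 0 0 0 -1; 0 0 0 0 0 0 -1"
}}

```text
time: 18.0
tcp_pos: [0.5744, 0.052, 0.2201]
tcp_rot: [-3.119, -0.366, -0.002]
ft_force: [-4.9, 0.3, 15.7]
finger_gap: 0.0
```

Request:
{"name": "carry_out", "arguments": {
  "moves": "0 0 0.1 0 0 0 -1; 0 0 0 0 0 0 -1; 0 0 0 0 0 0 -1"
}}

```text
time: 18.3
tcp_pos: [0.5745, 0.052, 0.22]
tcp_rot: [-3.119, -0.366, -0.003]
ft_force: [-8.2, -0.7, 22.8]
finger_gap: -0.0002
```

Request:
{"name": "carry_out", "arguments": {
  "moves": "0 0 0 0 0 0 -1; 0 0 0 0 0 0 -1; 0 0 0 0 0 0 -1; 0 0 0 0 0 0 -1; 0 0 0 0 0 0 -1; 0 0 0 0 0 0 -1; 0 0 0 0 0 0 -1"
}}

```text
time: 19.0
tcp_pos: [0.5745, 0.052, 0.22]
tcp_rot: [-3.119, -0.366, -0.003]
ft_force: [-8.4, -0.4, 23.9]
finger_gap: -0.0002
```

Request:
{"name": "carry_out", "arguments": {
  "moves": "0 0 0 0 0 0 -1; 0 0 0 0 0 0 -1; 0 0 0 0 0 0 -1; 0 0 0 0 0 0 -1"
}}

```text
time: 19.4
tcp_pos: [0.5745, 0.052, 0.22]
tcp_rot: [-3.119, -0.366, -0.003]
ft_force: [-9.7, -0.0, 23.7]
finger_gap: -0.0002
```

Run:
```python
from meas import *
c=read_camera('top');cv2.imwrite('pics/top11.png',cv2.resize(c['pixels'][150:230,250:390,::-1],None,fx=5,fy=5))
```

```text
(no output)
```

View pics/top11.png

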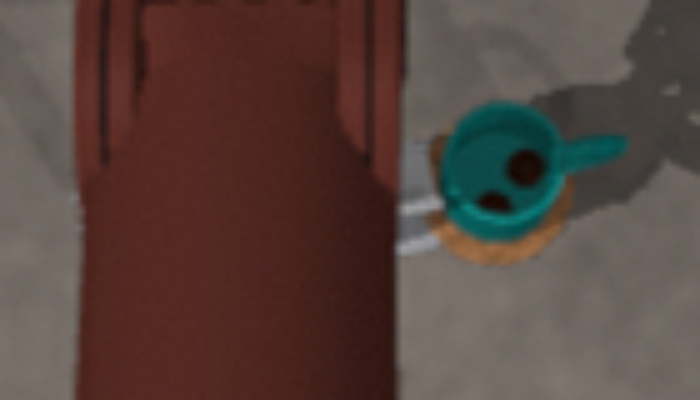

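Two balls are in the mug, at top crop (526,167) and (494,203). I lift clear, then move aside for a last look.

Request:
{"name": "carry_out", "arguments": {
  "moves": "0 0 -0.8 0 0 0 -1; 0 0 -0.8 0 0 0 -1; 0 0 -1.2 0 0 0 -1; 0 0 -1.5 0 0 0 -1; 0 0 -3 0 0 0 -1; 0 0 -3 0 0 0 -1; 0 0 -2 0 0 0 -1; 0 0 0 0 0 0 -1"
}}

```text
time: 20.25
tcp_pos: [0.575, 0.0521, 0.3439]
tcp_rot: [-3.119, -0.366, -0.006]
ft_force: [0.8, -0.3, -0.7]
finger_gap: 0.0001
```

Request:
{"name": "carry_out", "arguments": {
  "moves": "0 -4 0 0 0 0 -1; 0 -4 0 0 0 0 -1; 0 -4 0 0 0 0 -1; 0 -4 0 0 0 0 -1; 0 -4 0 0 0 0 -1; 0 0 0 0 0 0 -1; 0 0 0 0 0 0 -1; 0 0 0 0 0 0 -1"
}}

```text
time: 21.05
tcp_pos: [0.528, 0.2453, 0.3407]
tcp_rot: [3.12, 0.364, -0.0]
ft_force: [-0.1, 0.0, 0.2]
finger_gap: 0.0002
```

Run:
```python
from meas import *
print(arm.get_obs()['time'],tool()[0],arm.get_obs()['ft_force'])
rim('top',.073,.09,'top12.png')
c=read_camera('top');cv2.imwrite('pics/top12c.png',cv2.resize(c['pixels'][120:250,150:390,::-1],None,fx=3.3,fy=3.3))
P,uv=cloud(c);px=c['pixels'][uv[:,1],uv[:,0]].astype(int)
s=(np.hypot(P[:,0]-.575,P[:,1]-.052)<.018)&(P[:,2]>.2);print('plunger z',np.median(P[s][:,2]))
save(read_camera('side'),'side12.png')
```

```text
21.05 [0.5280434  0.24532334 0.34071873] [-0.10363627  0.02269386  0.16419537]
top 118 slope [ 0.009 -0.007] zmed 0.07800874591735851 centre (array([ 0.60127511, -0.05828423]), np.float64(0.0018929855858190639))
plunger z 0.24706130651949976
```

View pics/top12c.png

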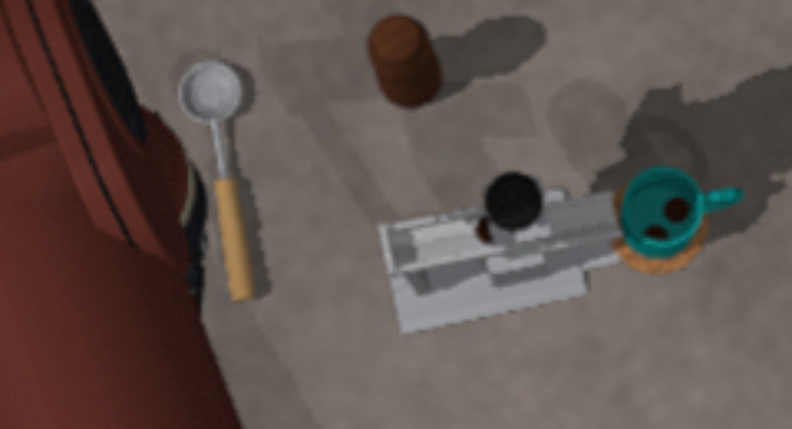

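View pics/side12.png

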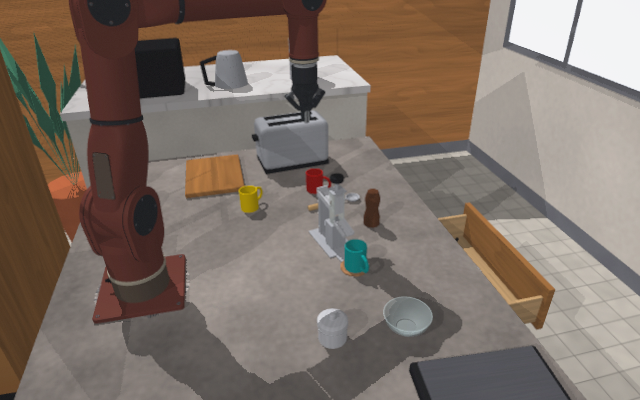

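The mug holds two balls, at top crop (676,208) and (655,232). One ball shows in the magazine at (485,230), so the fourth should be out of sight in the housing. The plunger is up at z = 0.247, nothing else has moved, and the robot is clear. Handing in.

```bash
python3 -c "
from rig import arm
print(arm.finish_job())"
```

```text
the job is handed in; nothing more can be done
None
```

I stood the turquoise mug upright on the cork mat, let go of it, and pressed the plunger down to its stop twice. I held each press for over 1 s and let the plunger come fully up after each one. I handed the job in at about 21 s of the 64 s allowed.

**Mug:** In the last top-camera check it was level and about 1 mm from the mat's centre. The earlier check with the wrist camera agreed within 1–2 mm.

**Balls:** The last picture shows two balls in the mug and one in the magazine. The fourth was not visible; I take it to be inside the plunger's housing.

**Plunger and forces:** The plunger's top was back at 0.247 m, with the robot touching nothing. The highest force I read while pressing was about 24 N vertical (26 N in all).

**Other things:** The spoon, grinder, tin, bowl and the red and yellow mugs look unmoved in the final views; I did not measure them. No check failed. The only disagreement was 2–5 mm between cameras in absolute position, so I placed the mug by its offset from the mat within the same picture.

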